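Catch the falling lid of the tube warmer and let it down softly

ROBOT

A 6-joint arm with a two-finger parallel gripper is mounted at the origin on the work surface. World frame = base frame: x ahead of the robot, y to its left, z up, the work surface at z = 0. Lengths are in mm, angles in rad, forces in N, time in s.
With the tool pointing down it reaches from about 325 to 775 mm from the base axis. Payload 5.5 kg.
Tool frame: the origin (TCP) lies at the very end of the fingers, on their centre line; the grasp point (between the pads) lies 19 mm behind it; z points along the fingers, y is the direction in which the jaws open and shut (so a half turn about z gives the same grasp; the last joint's range is limited). The gripper opens to 85 mm and grips with 20 to 120 N. Pads are 22 mm wide; open, the fingers measure 114 mm over their backs; the gripper's body (76 mm by 85 mm) begins 54 mm behind the grasp point. The pads swing forward as they close: fully open they stand 13 mm farther back than shut.
Start: joints at [1.182, 0.091, 1.231, -0, 1.82, -0.057], TCP at [195.452, 567.287, 231.275] pointing down, gripper open.
Joint ranges: [-2.87, 2.87], [-0.86, 2.18], [0.17, 2.46], [-1.51, 4.65], [0.06, 2.69], [-2.65, 2.65]. Speed limits (rad/s): [2.57, 2.57, 3.01, 3.14, 3.14, 3.14].

INTERFACE

Orientations are given as a unit quaternion [w, x, y, z].
In Python, from station import robot gives the robot as it stands. The module is installed in compiled form; this text tells all that it offers.
- The arm moves only by the tool arm_command, never from a script. Its arguments are lists of equal length, an entry for each row: "slide": the shift along the tool's x, y, z in m, a list of three; "delta_rot": the turn, a rotation vector about the tool's x, y, z in degrees, a list of three; "gripper": the opening, from 0 (shut) to 1 (fully open). A call has exactly 5 rows; each row is the pose to reach, as a shift and turn from the pose measured when the call began, along the tool's axes at that moment; what a row does not reach only later rows make up. A row lasts 1/10 s, in which the tool goes at most 50 mm and 8.59 degrees, less where a joint would pass 70% of its speed; a pose out of reach is approached as far as the arm can. A call with a gripper value outside its range is refused whole. The fingers move at their own pace and stop on an object; "grip_force" is the grip in N (left out, the last holds). Time passes only in rows, so rows that repeat a pose let the fingers close, or fill a call up. It gives the time, the measured TCP pose, the force and the opening at its end, in the units of the state.
- robot.read_state(): the state, without advancing time (a new reading comes with each control period).
- robot.grab_frame(name): name is "scene" or "top"; returns a dict with "color" (384x512x3 uint8, red, green, blue), "K" (3x3 intrinsics, pixels), "rvec" (rotation vector, rad) and "tvec" (3), from world to camera coordinates, as OpenCV has them. Camera axes: x right, y down, z forward; pixel columns grow to the right and rows downward; lengths in mm; the calibration is good to about 2 mm. A picture is of the moment at which its call begins. There is no depth.
- robot.sign_off(): hands the job in, once; it reports no verdict.
The state is a dict: "time_s": time; "q": joint angles; "joint_velocities": joint speeds; "joint_torque": joint torques, N m; "position": TCP position; "tcp_rot": TCP orientation; "ft_force": force on the tool from outside, world axes, zero at the start; "wrist_torque": the same for the moment, N m; "grip_width": finger opening in mm.
Only numpy, scipy, OpenCV 4.12 (cv2) and the standard library are available. Lean on these libraries where they do the work, as an engineer would, in place of code of your own. Each camera call takes 0.05 s, during which the arm holds its last target.

TASK

The lid of the tube warmer stands open. Tip it forward with the fingers from behind until it starts to fall by itself, catch it from below on the back of a finger before it is nearly down, and let it down slowly, supported all the way, until it lies fully shut. It must not slam or drop even the last bit; do not pinch the lid or force it, do not disturb anything else on the bench, and end clear of everything.

Things in the scene. Friction and masses are not known exactly. Their poses are not given: they have to be found in the camera images.
- lid (a joint): Lid angle, rad: 0 shut, pi/2 upright, 1.9 stop. Starts at 1.58 to 1.68, leaning a little away from the front, and stays there by hinge friction. Brought forward it stays put until about 1.34 to 1.39, then falls by its weight (1 to 1.6 N at the lip holds it); a tired damper slows it: from 1.3 to 0.75 rad takes 1.4 to 2.5 s, to 0 takes 2.1 to 3.5 s, hitting the housing at 0.88 to 1.2 rad/s.
- lip (a point): Centre line of the 10 mm thick round bead that ends the lid's lip, at mid-length. The lid is a grey plate 188 mm wide and 10 mm thick, reaching 140 mm from the hinge; the lip (100 mm wide, 8 mm thick) continues the middle of its free edge to the bead. Shut, the lip juts 45 mm out in front of the housing, 92 mm above the bench, with free space below. Frame turns with the lid, y along the bead.
- hinge (a point): Point on the lid's hinge axis, mid-width, 92 mm above the bench, fixed to the housing: y is the hinge axis, -x points level to the warmer's front, where the lip comes down, z is up. At lid angle q the bead's centre line lies at x = -0.18 cos q, z = 0.18 sin q in this frame.
- warmer: Tube warmer, fixed to the bench: white housing 150 (x) x 190 (y) x 85 mm high, open on top, with an aluminium block of small tubes inside. Origin under its centre; the front (-x) faces to the robot's left (world +y), give or take 25 degrees.
- foam_rack: Bystander, loose: white foam tube rack, 78 x 144 mm, 45 high with a few capped tubes standing up to 92 mm. Origin at the centre of its underside.
- tube_rack: Bystander, loose: red tube rack full of capped tubes, 56 x 144 mm, 87 high. Origin at the centre of its underside.
- cap_tray: Bystander, loose: open blue tray, 90 x 130 mm, 40 high. Origin at the centre of its underside.
- wash_bottle: Bystander, loose: white plastic bottle, 52 mm across, 150 high. Origin at the centre of its underside.
- cup: Bystander, loose: white open cup, 80 mm across the rim, 90 high. Origin at the centre of its underside.
- tube: Bystander, loose: single capped sample tube, 82 mm long, 16 mm thick, lying on the bench. Origin at the centre of its underside.
- film_box: Bystander, loose: small cardboard box, 70 x 100 mm, 90 high. Origin at the centre of its underside.

How it is judged (in metres and radians):
On the way, in this order (a step that is already met when the one before it is completed fails the run):
1. the lid has been tipped forward past upright (value of joint lid below 1.4 rad).
2. the lid is caught: it rests on the fingers, well open (0.2 to 1.2 rad) and no longer falling (contact force between the fingers and lid above 0.3 N and value of joint lid between 0.2 and 1.2 rad and velocity of joint lid above -0.7 rad/s), for 0.2 s.
At the end, for the whole second after the job is handed in: The lid is fully shut (within 0.02 rad, 4 mm at the lip) and still (value of joint lid below 0.02 rad and velocity of joint lid between -0.05 and 0.05 rad/s); the robot touches nothing.
It fails at once if the lid moves faster than 0.7 rad/s (13 cm/s at the lip) within the last 0.15 rad before shut: slammed or dropped (value of joint lid below 0.15 rad and velocity of joint lid below -0.7 rad/s).
It fails at once if the fingers pinch or force the lid (more than 35 N) (contact force between the fingers and lid above 35 N).
It fails at once if a bystander is moved by more than 20 mm (distance of any of foam_rack, tube_rack, cap_tray, wash_bottle, cup, tube, film_box from where it was at the start of the episode above 0.02 m).
It also fails if it takes over 48 s, if anything falls off the work surface, if the arm or the gripper's body presses on something with over 40 N, if the wrist force passes 120 N, or if a joint passes its speed limit or range.

## Working session

There is one attempt and no reset: what is moved stays moved. The work goes in short steps, Python scripts to look and compute and a tool call to move; the robot and the scene stay as the last step left them, time stands still between calls to the robot, and variables do not carry over. Pictures are saved under pics/ and viewed, and the job is handed in when it is done.

Besides the shell and the picture viewer there is one more tool, called after "Request:" by a JSON object that holds its "api" and its "payload", one argument or row to a line. arm_command: Moves the arm, as the interface text tells. Its arguments: {"type":"object","properties":{"slide":{"type":"array","items":{"type":"array","items":{"type":"number"}}},"delta_rot":{"type":"array","items":{"type":"array","items":{"type":"number"}}},"gripper":{"type":"array","items":{"type":"number"}},"grip_force":{"type":"number"}},"required":["slide","delta_rot","gripper"]}

```bash
mkdir -p pics
cat > h.py <<'E'
import numpy as np, cv2
from station import robot
def grab(name,fn):
    f=robot.grab_frame(name); cv2.imwrite(fn,f["color"][:,:,::-1]); np.savez('/tmp/'+name+'.npz',**{k:np.array(f[k]) for k in("color","K","rvec","tvec")}); return f
def load(name):
    return dict(np.load('/tmp/'+name+'.npz'))
def cam(f):
    R,_=cv2.Rodrigues(np.array(f["rvec"],float)); t=np.array(f["tvec"],float).ravel(); return R,t,np.array(f["K"],float)
def ray(f,uv):
    R,t,K=cam(f); d=R.T@np.linalg.solve(K,[uv[0],uv[1],1]); return -R.T@t,d
def onplane(f,uv,z):
    o,d=ray(f,uv); return o+d*(z-o[2])/d[2]
def tri(f,a,g,b):
    o,d=ray(f,a);p,e=ray(g,b); A=np.stack([d,-e],1); s,*_=np.linalg.lstsq(A,p-o,rcond=None); x=o+d*s[0];y=p+e*s[1]; return (x+y)/2,np.linalg.norm(x-y)
def proj(f,P):
    R,t,K=cam(f); p=K@(R@np.array(P,float)+t); return p[:2]/p[2]
E
python3 - <<'E'
from h import *
for n in("scene","top"):
    f=grab(n,f"pics/{n}0.png"); R,t,K=cam(f); print(n,-R.T@t,R[2],K[0,0])
print(robot.read_state())
E
```

```text
scene [1116.95892876  315.16832342  894.33153558] [-0.54555563 -0.23467976 -0.80454612] 461.12698662061774
top [489.94313325  74.96303046 954.25883944] [ 0.06240145 -0.00502635 -0.99803847] 438.41931289368927
{'time_s': 0.1, 'q': array([ 1.18231281e+00,  9.17825024e-02,  1.23177098e+00,  1.39365897e-05,
        1.81982335e+00, -5.66751407e-02]), 'joint_velocities': array([ 0.00186642, -0.00112035, -0.00145614,  0.00152814, -0.00103082,
        0.00054377]), 'joint_torque': array([ 2.65108814e-03, -4.60220146e+01, -4.19215715e+01, -2.31028089e-04,
        1.06469815e-02,  2.34067988e-05]), 'position': array([195.3358257 , 567.0358718 , 230.26148176]), 'tcp_rot': array([-2.03512816e-04,  1.65142416e-01,  9.86269328e-01, -8.68588813e-04]), 'ft_force': array([-0.50965615,  0.33178526,  0.18410003]), 'wrist_torque': array([-0.01302999,  0.00152663,  0.04085448]), 'grip_width': 85.30571765670491}
```

View pics/scene0.png

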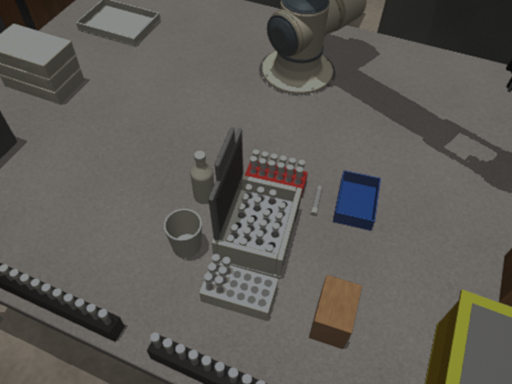

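View pics/top0.png

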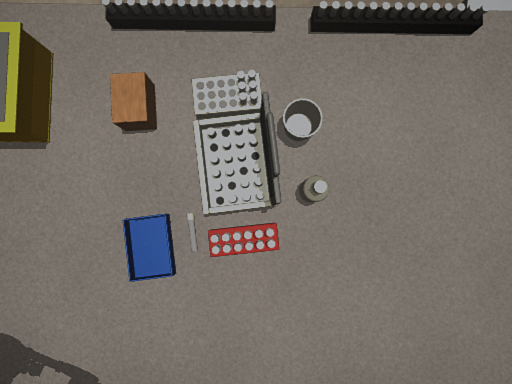

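Lid open, with its top edge near column 270 of the top view. The cup and bottle stand behind it (right), and the tray, tube and box are in front (left). Next I'll zoom in to measure.

Run:
```python
from h import *
t=load("top")["color"][60:280,100:350,::-1]; s=load("scene")["color"][110:330,150:400,::-1]
cv2.imwrite("pics/top_z.png",cv2.resize(t,(750,600)[:2] and (680,598),interpolation=cv2.INTER_CUBIC))
cv2.imwrite("pics/scene_z.png",cv2.resize(s,(680,598),interpolation=cv2.INTER_CUBIC))
```

```text
(no output)
```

View pics/top_z.png

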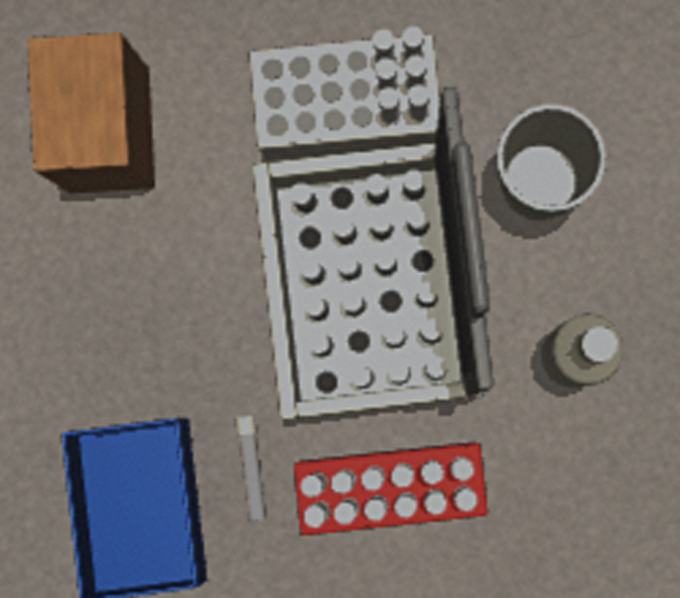

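View pics/scene_z.png

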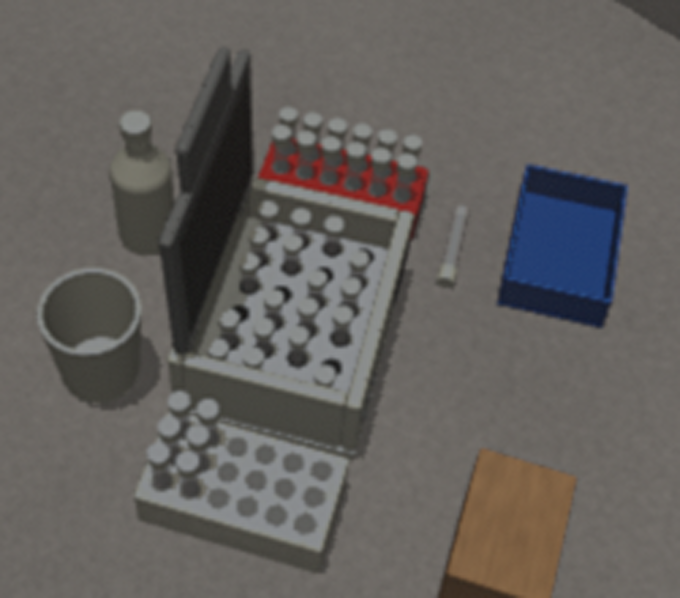

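Run:
```python
from h import *
t=load("top");s=load("scene")
zt=lambda u,v:(100+u/2.72-.3,60+v/2.72-.3)
zs=lambda u,v:(150+u/2.72-.3,110+v/2.72-.3)
A,e1=tri(t,zt(461,145),s,zs(184,148)); B,e2=tri(t,zt(480,312),s,zs(226,52))
print("bead",A,e1,B,e2,np.linalg.norm(A-B))
A2,e1=tri(t,zt(449,90),s,zs(172,222)); B2,e2=tri(t,zt(486,388),s,zs(246,56))
print("plate",A2,e1,B2,e2,np.linalg.norm(A2-B2))
for n,c in(("F far",(256,165)),("F near",(288,418)),("B near",(468,398))):
    print(n,onplane(t,zt(*c),85))
for n,c in(("F far",(356,405)),("F near",(413,216)),("B far",(176,357))):
    print(n,onplane(s,zs(*c),85))
d=(A-B)[:2];print(np.degrees(np.arctan2(d[1],d[0])))
```

```text
bead [647.45391607  57.59322798 276.7491912 ] 2.0468339790743166 [551.98317373  44.54749218 271.40828723] 0.4281357974436743 96.50585018798604
plate [686.79560174  65.4659858  249.139338  ] 4.183381341940106 [509.19629402  39.31896695 226.37890751] 2.5552943900712006 180.95087148828722
F far [675.28232858 202.29313219  85.        ]
F near [489.62395457 174.70894854  85.        ]
B near [506.0155157   44.00205784  85.        ]
F far [673.69651256 202.09936227  85.        ]
F near [491.21323334 181.46563081  85.        ]
B far [690.26866965  63.52527764  85.        ]
7.781072326376385
```

```bash
cat >> h.py <<'E'
from scipy.spatial.transform import Rotation as Ro
PH=np.radians(7.7); h=np.array([np.cos(PH),np.sin(PH),0]); f_=np.array([-np.sin(PH),np.cos(PH),0]); k_=np.array([0,0,1.])
H=np.array([600.6,56.2,0])
def W(f,z,l=0): return H+f*f_+l*h+z*k_
def Rt(tilt):  # tool z tilted from down toward -f
    c,s=np.cos(np.radians(tilt)),np.sin(np.radians(tilt))
    z=-s*f_-c*k_; x=-h; return Ro.from_matrix(np.stack([x,np.cross(z,x),z],1))
def cur():
    s=robot.read_state(); w,x,y,z=s["tcp_rot"]; return s,np.array(s["position"]),Ro.from_quat([x,y,z,w])
def fz(p): d=np.array(p)-H; return np.round([d@f_,d[2],d@h],1)
def to(P,R,n=5):
    s,p,r=cur(); print("t",round(s["time_s"],2),"fzl",fz(p),"q",np.round(s["q"],2),"F",np.round(s["ft_force"],1),"grip",round(s["grip_width"],1))
    sl=r.inv().apply(P-p)/1000; rv=np.degrees((r.inv()*R).as_rotvec()); print("slide",np.round(sl,3),"rot",np.round(rv,1),"rows>=",np.linalg.norm(sl)/.05,np.linalg.norm(rv)/8.59)
E
python3 - <<'E'
from h import *
to(W(100,380),Rt(45))
E
```

```text
t 0.1 fzl [ 560.5  230.3 -333.2] q [ 1.18  0.09  1.23  0.    1.82 -0.06] F [-0.5  0.3  0.2] grip 85.3
slide [-0.505 -0.262 -0.149] rot [ 44.1 -10.5 -25.3] rows>= 11.755986546785566 6.040582854665412
```

Request:
{"api": "arm_command", "payload": {
  "slide": [
    [-0.03,-0.02,-0.02],
    [-0.07,-0.04,-0.05],
    [-0.11,-0.06,-0.08],
    [-0.15,-0.08,-0.1],
    [-0.19,-0.1,-0.12]
  ],
  "delta_rot": [
    [3,-0.7,-1.7],
    [6,-1.4,-3.5],
    [9,-2.1,-5.2],
    [12,-2.8,-6.9],
    [15,-3.5,-8.5]
  ],
  "gripper": [0,0,0,0,0],
  "grip_force": 20
}}

```text
time_s: 0.6
position: [339.8, 413.2, 349.1]
tcp_rot: [0.008, 0.09, 0.987, -0.135]
ft_force: [0.3, 0.7, -0.3]
grip_width: 12.1
```

Run:
```python
from h import *
to(W(100,380),Rt(45))
```

```text
t 0.6 fzl [ 388.7  349.1 -210.6] q [ 0.92  0.17  0.96 -0.2   2.23 -0.58] F [ 0.3  0.7 -0.3] grip 12.1
slide [-0.29  -0.208  0.037] rot [ 29.   -7.  -16.7] rows>= 7.1734019831696045 3.9769719621526725
```

Request:
{"api": "arm_command", "payload": {
  "slide": [
    [-0.04,-0.03,0.005],
    [-0.08,-0.06,0.01],
    [-0.12,-0.09,0.015],
    [-0.16,-0.12,0.02],
    [-0.2,-0.145,0.026]
  ],
  "delta_rot": [
    [4,-1,-2.3],
    [8,-1.9,-4.6],
    [12,-2.9,-6.9],
    [16,-3.9,-9.2],
    [20,-4.8,-11.5]
  ],
  "gripper": [0,0,0,0,0]
}}

```text
time_s: 1.1
position: [511.5, 232.4, 371.0]
tcp_rot: [0.02, -0.016, 0.951, -0.31]
ft_force: [0.2, 1.2, 0.7]
grip_width: -0.1
```

Run:
```python
from h import *
to(W(100,380),Rt(45))
to(W(100,340),Rt(45))
```

```text
t 1.1 fzl [186.6 371.  -64.7] q [ 0.67  0.29  0.88 -0.68  2.24 -1.3 ] F [0.2 1.2 0.7] grip -0.1
slide [-0.073 -0.069  0.042] rot [ 8.8 -2.2 -5. ] rows>= 2.1694576654947695 1.2108199256331569
t 1.1 fzl [186.6 371.  -64.7] q [ 0.67  0.29  0.88 -0.68  2.24 -1.3 ] F [0.2 1.2 0.7] grip -0.1
slide [-0.072 -0.045  0.074] rot [ 8.8 -2.2 -5. ] rows>= 2.2489720013862446 1.2108199256331569
```

Run:
```python
from h import *
to(W(5,335),Rt(45))
```

```text
t 1.1 fzl [186.6 371.  -64.7] q [ 0.67  0.29  0.88 -0.68  2.24 -1.3 ] F [0.2 1.2 0.7] grip -0.1
slide [-0.08  -0.119  0.134] rot [ 8.8 -2.2 -5. ] rows>= 3.9220303190424723 1.2108199256331569
```

Request:
{"api": "arm_command", "payload": {
  "slide": [
    [-0.02,-0.03,0.03],
    [-0.04,-0.06,0.06],
    [-0.06,-0.09,0.095],
    [-0.08,-0.119,0.134],
    [-0.08,-0.119,0.134]
  ],
  "delta_rot": [
    [2.2,-0.5,-1.2],
    [4.4,-1.1,-2.5],
    [6.6,-1.6,-3.7],
    [8.8,-2.2,-5.0],
    [8.8,-2.2,-5.0]
  ],
  "gripper": [0,0,0,0,0]
}}

```text
time_s: 1.6
position: [600.4, 56.6, 331.2]
tcp_rot: [0.022, -0.061, 0.921, -0.383]
ft_force: [-1.1, 0.7, -1.4]
grip_width: 0.2
```

Run:
```python
from h import *
grab("scene","pics/s1.png");grab("top","pics/t1.png")
to(W(5,335),Rt(45))
to(W(-42,283),Rt(45))
for n in ("scene","top"):
    c=load(n)["color"][60:280,120:370,::-1]
    cv2.imwrite(f"pics/{n}1z.png",cv2.resize(c,(500,440),interpolation=cv2.INTER_CUBIC))
```

```text
t 1.7 fzl [  3.7 333.7  -0.5] q [ 0.43  0.21  1.1  -0.82  1.97 -1.56] F [0.2 0.9 0.8] grip 0.1
slide [-0.    -0.    -0.002] rot [ 0.  -0.2 -0. ] rows>= 0.039126427685040335 0.027058297736360704
t 1.7 fzl [  3.7 333.7  -0.5] q [ 0.43  0.21  1.1  -0.82  1.97 -1.56] F [0.2 0.9 0.8] grip 0.1
slide [-0.001  0.004  0.068] rot [ 0.  -0.2 -0. ] rows>= 1.3640922579262786 0.027058297736360704
```

View pics/scene1z.png

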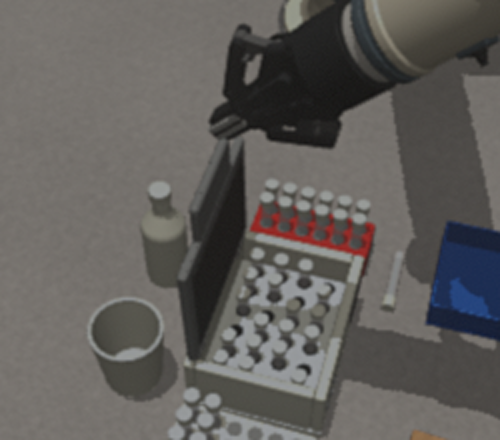

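View pics/top1z.png

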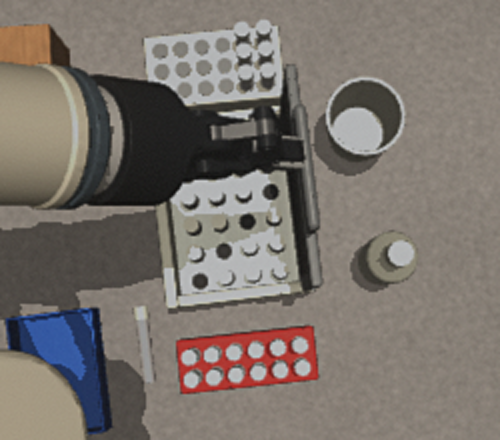

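The tool is tilted 45°, its tip just above the lip with the fingers shut. I'll insert it behind the bead.

Request:
{"api": "arm_command", "payload": {
  "slide": [
    [0,0.002,0.015],
    [0,0.003,0.03],
    [0,0.004,0.045],
    [0,0.004,0.06],
    [0,0.004,0.068]
  ],
  "delta_rot": [
    [0,0,0],
    [0,0,0],
    [0,0,0],
    [0,0,0],
    [0,0,0]
  ],
  "gripper": [0,0,0,0,0]
}}

```text
time_s: 2.2
position: [605.3, 15.1, 282.1]
tcp_rot: [0.024, -0.061, 0.922, -0.382]
ft_force: [-0.6, 1.0, -0.3]
grip_width: 0.0
```

Run:
```python
from h import *
grab("scene","pics/s2.png")
to(W(-42,283),Rt(45))
q=1.34
b=np.array([180*np.cos(q),92+180*np.sin(q)]); nl=np.array([1,-1])/2**.5; a=np.array([-1,-1])/2**.5
p=b-19.5*nl+20*a; print(b,p); to(W(*p),Rt(45))
c=load("scene")["color"][60:260,120:370,::-1]
cv2.imwrite(f"pics/s2z.png",cv2.resize(c,(750,600),interpolation=cv2.INTER_CUBIC))
```

```text
t 2.25 fzl [-42.  281.4  -1. ] q [ 0.36  0.16  1.24 -0.8   1.85 -1.53] F [ 0.2 -0.9  0.5] grip 0.0
slide [-0.001 -0.001 -0.001] rot [-0.  -0.3  0. ] rows>= 0.03727996095501968 0.03414178237472104
[ 41.17550541 267.22721751] [ 13.24478755 266.87366411]
t 2.25 fzl [-42.  281.4  -1. ] q [ 0.36  0.16  1.24 -0.8   1.85 -1.53] F [ 0.2 -0.9  0.5] grip 0.0
slide [-0.001  0.049 -0.029] rot [-0.  -0.3  0. ] rows>= 1.1433494733748477 0.03414178237472104
```

View pics/s2z.png

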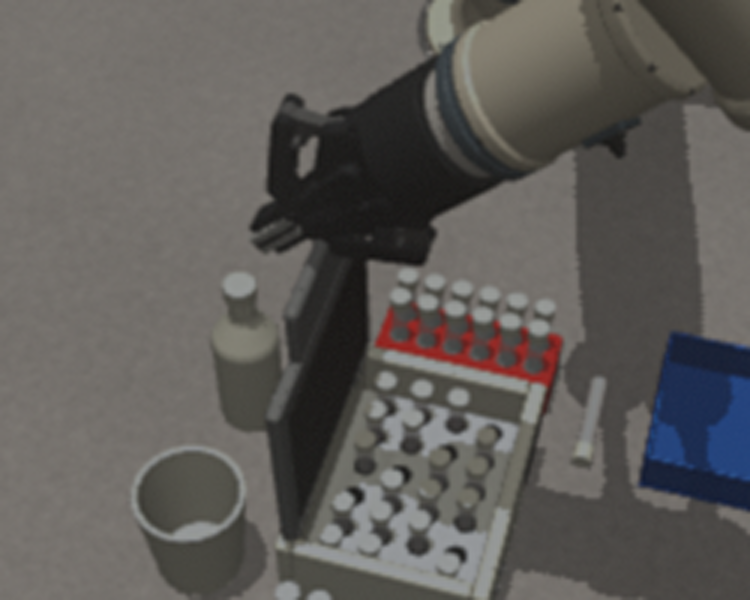

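The finger is behind the bead, with the lid leaning against nothing yet. I'll push gently to about 1.45 rad first.

Request:
{"api": "arm_command", "payload": {
  "slide": [
    [0,0.007,-0.004],
    [0,0.014,-0.007],
    [0,0.02,-0.011],
    [0,0.027,-0.014],
    [0,0.033,-0.018]
  ],
  "delta_rot": [
    [0,0,0],
    [0,0,0],
    [0,0,0],
    [0,0,0],
    [0,0,0]
  ],
  "gripper": [0,0,0,0,0]
}}

```text
time_s: 2.75
position: [600.6, 50.6, 276.2]
tcp_rot: [0.026, -0.059, 0.921, -0.383]
ft_force: [-3.9, 0.1, 16.2]
grip_width: -0.2
```

Run:
```python
from h import *
grab("scene","pics/s3.png")
for q in(1.40,1.34,1.32,1.3):
    b=np.array([180*np.cos(q),92+180*np.sin(q)]); nl=np.array([1,-1])/2**.5; a=np.array([-1,-1])/2**.5
    p=b-19.5*nl+20*a; print(q,b,p); to(W(*p),Rt(45))
c=load("scene")["color"][60:260,120:370,::-1]
cv2.imwrite(f"pics/s3z.png",cv2.resize(c,(750,600),interpolation=cv2.INTER_CUBIC))
```

```text
1.4 [ 30.59408572 269.3809514 ] [  2.66336787 269.02739801]
t 2.8 fzl [ -4.5 276.1  -0.7] q [ 0.42  0.19  1.22 -0.8   1.89 -1.48] F [-1.8  2.5 14. ] grip 0.0
slide [-0.001  0.01  -0.   ] rot [-0.1 -0.  -0.3] rows>= 0.20213665637861622 0.037810299054548975
1.34 [ 41.17550541 267.22721751] [ 13.24478755 266.87366411]
t 2.8 fzl [ -4.5 276.1  -0.7] q [ 0.42  0.19  1.22 -0.8   1.89 -1.48] F [-1.8  2.5 14. ] grip 0.0
slide [-0.001  0.019 -0.006] rot [-0.1 -0.  -0.3] rows>= 0.4006147163404436 0.037810299054548975
1.32 [ 44.6715813  266.36871802] [ 16.74086344 266.01516463]
t 2.8 fzl [ -4.5 276.1  -0.7] q [ 0.42  0.19  1.22 -0.8   1.89 -1.48] F [-1.8  2.5 14. ] grip 0.0
slide [-0.001  0.022 -0.008] rot [-0.1 -0.  -0.3] rows>= 0.4708474378267344 0.037810299054548975
1.3 [ 48.14978915 265.44047338] [ 20.2190713  265.08691998]
t 2.8 fzl [ -4.5 276.1  -0.7] q [ 0.42  0.19  1.22 -0.8   1.89 -1.48] F [-1.8  2.5 14. ] grip 0.0
slide [-0.001  0.025 -0.01 ] rot [-0.1 -0.  -0.3] rows>= 0.5417831455587788 0.037810299054548975
```

View pics/s3z.png

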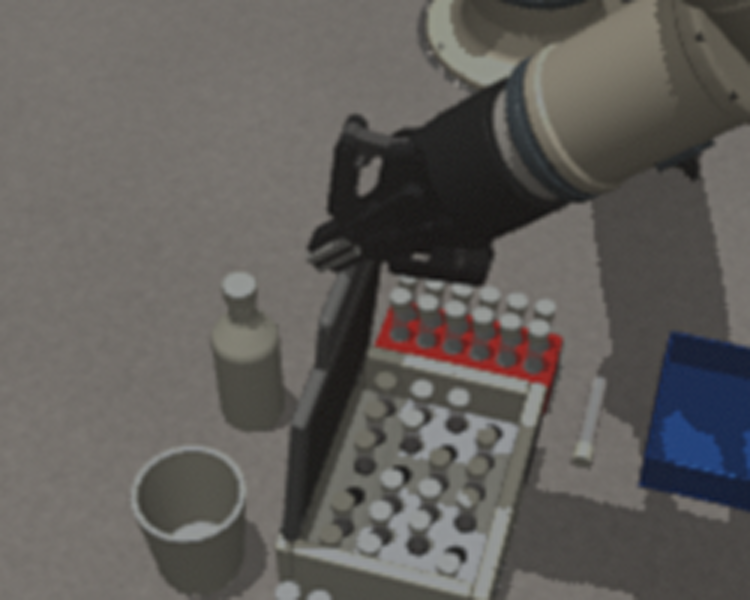

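Run:
```python
from h import *
s=load("scene")
for q in(1.6,1.5,1.45,1.4):
    print(q,proj(s,W(140*np.cos(q),92+140*np.sin(q),94)).round(1),proj(s,W(180*np.cos(q),92+180*np.sin(q),50)).round(1))
    u=proj(s,W(140*np.cos(q),92+140*np.sin(q),94)); print((u-[120,60])*3)
print(proj(s,W(-4.5,276.1,-.7)),(proj(s,W(-4.5,276.1,-.7))-[120,60])*3)
to(W(-4.5,276),Rt(45))
```

```text
1.6 [210. 200.] [216.1 167.2]
[270.11848302 419.93828148]
1.5 [217.5 201.8] [225.8 169.5]
[292.53714293 425.5464355 ]
1.45 [221.3 203. ] [230.7 170.9]
[303.77403116 428.87004476]
1.4 [225.  204.2] [235.5 172.5]
[314.97624169 432.52579126]
[225.07062842 145.43149984] [315.21188526 256.29449952]
t 2.8 fzl [ -4.5 276.1  -0.7] q [ 0.42  0.19  1.22 -0.8   1.89 -1.48] F [-1.8  2.5 14. ] grip 0.0
slide [-0.001  0.     0.   ] rot [-0.1 -0.  -0.3] rows>= 0.014549397008045636 0.037810299054548975
```

Request:
{"api": "arm_command", "payload": {
  "slide": [
    [0,0.002,-0.002],
    [0,0.008,-0.007],
    [0,0.013,-0.011],
    [0,0.018,-0.015],
    [0,0.023,-0.018]
  ],
  "delta_rot": [
    [0,0,0],
    [0,0,0],
    [0,0,0],
    [0,0,0],
    [0,0,0]
  ],
  "gripper": [0,0,0,0,0]
}}

```text
time_s: 3.3
position: [596.8, 81.6, 274.2]
tcp_rot: [0.028, -0.059, 0.921, -0.383]
ft_force: [-2.1, 1.7, 8.2]
grip_width: -0.1
```

```bash
cat > look.py <<'E'
from h import *
import sys
n=sys.argv[1]
grab("scene",f"pics/{n}.png"); s,p,r=cur(); print(round(s["time_s"],2),fz(p),np.round(s["ft_force"],1),"q",np.round(s["q"],2))
sc=load("scene")
for q in [float(x) for x in sys.argv[2:]]:
    print(q,((proj(sc,W(140*np.cos(q),92+140*np.sin(q),94))-[120,60])*3).round(0))
c=sc["color"][60:260,120:370,::-1]
cv2.imwrite(f"pics/{n}z.png",cv2.resize(c,(750,600),interpolation=cv2.INTER_CUBIC))
E
python3 look.py s4 1.5 1.4 1.35 1.3 1.25 1.2 1.1
```

```text
3.35 [ 26.5 273.9  -0.3] [-0.5  3.1  9.4] q [ 0.47  0.22  1.19 -0.79  1.92 -1.44]
1.5 [293. 426.]
1.4 [315. 433.]
1.35 [326. 437.]
1.3 [337. 441.]
1.25 [348. 445.]
1.2 [359. 450.]
1.1 [379. 461.]
```

View pics/s4z.png

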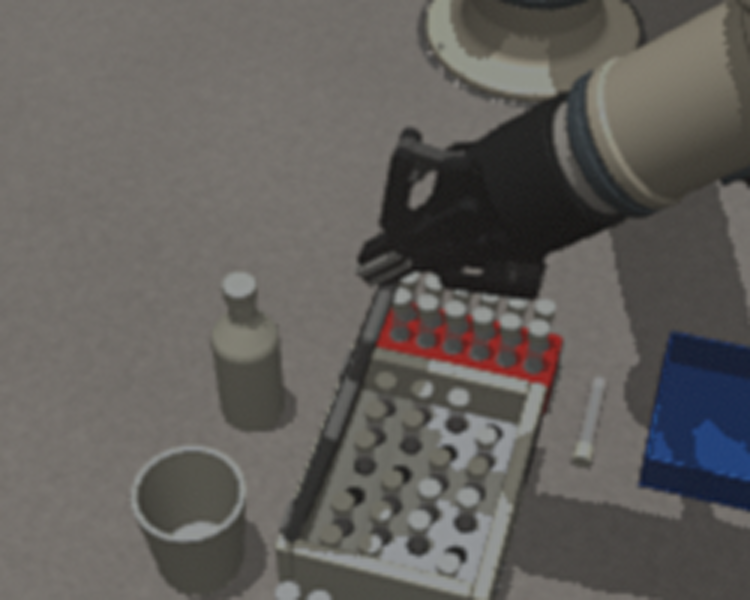

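Request:
{"api": "arm_command", "payload": {
  "slide": [
    [0,0,-0.04],
    [0,0.02,-0.06],
    [0,0.06,-0.065],
    [0,0.1,-0.06],
    [0,0.115,-0.04]
  ],
  "delta_rot": [
    [0,0,0],
    [0,0,0],
    [0,0,0],
    [0,0,0],
    [0,0,0]
  ],
  "gripper": [0,0,0,0,0]
}}

```text
time_s: 3.85
position: [581.6, 195.3, 217.1]
tcp_rot: [0.028, -0.063, 0.921, -0.382]
ft_force: [-0.2, -0.4, -0.1]
grip_width: -0.1
```

```bash
python3 look.py s5 1.35 1.3 1.25 1.2 1.1 1.0 .9; python3 -c "
from h import *
to(W(112,205),Rt(45))"
```

```text
3.9 [138.2 212.4  -1. ] [ 0.7  0.4 -3.8] q [ 0.62  0.37  1.12 -0.75  1.97 -1.28]
1.35 [326. 437.]
1.3 [337. 441.]
1.25 [348. 445.]
1.2 [359. 450.]
1.1 [379. 461.]
1.0 [399. 472.]
0.9 [417. 484.]
t 3.9 fzl [138.2 212.4  -1. ] q [ 0.62  0.37  1.12 -0.75  1.97 -1.28] F [ 0.7  0.4 -3.8] grip -0.1
slide [-0.001 -0.013  0.024] rot [-0.3 -0.1  0.2] rows>= 0.543989940486004 0.039735397419411796
```

View pics/s5z.png

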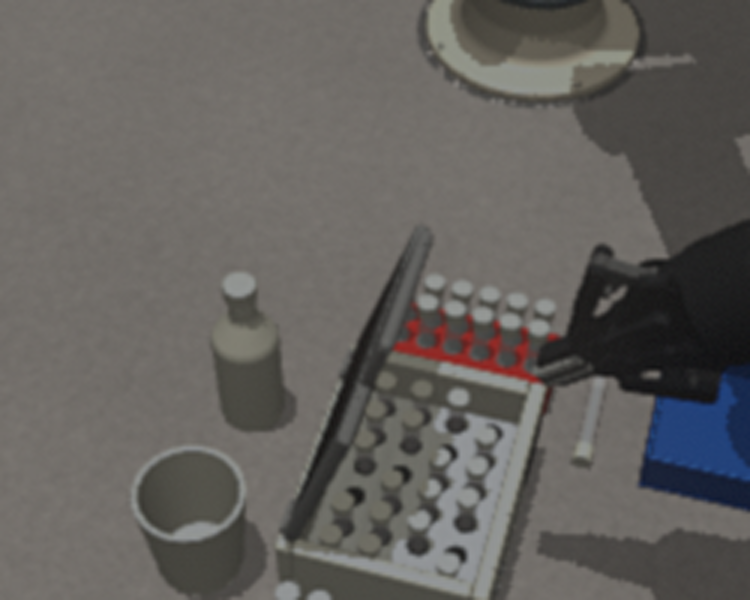

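Lid at about 1.3 rad, and the finger is already in front and below. Moving to the waiting catch pose for about 1.0 rad.

Request:
{"api": "arm_command", "payload": {
  "slide": [
    [0,-0.008,0.009],
    [0,-0.016,0.018],
    [0,-0.022,0.026],
    [0,-0.028,0.03],
    [0,-0.028,0.03]
  ],
  "delta_rot": [
    [0,0,0],
    [0,0,0],
    [0,0,0],
    [0,0,0],
    [0,0,0]
  ],
  "gripper": [0,0,0,0,0]
}}

```text
time_s: 4.4
position: [587.1, 150.7, 213.1]
tcp_rot: [0.025, -0.062, 0.921, -0.384]
ft_force: [-0.3, -0.5, -0.1]
grip_width: -0.1
```

```bash
python3 look.py s6 1.25 1.2 1.1 1.0 .9
```

```text
4.45 [ 96.2 212.8  -0.8] [0.5 0.6 0. ] q [ 0.56  0.31  1.19 -0.76  1.92 -1.31]
1.25 [348. 445.]
1.2 [359. 450.]
1.1 [379. 461.]
1.0 [399. 472.]
0.9 [417. 484.]
```

View pics/s6z.png

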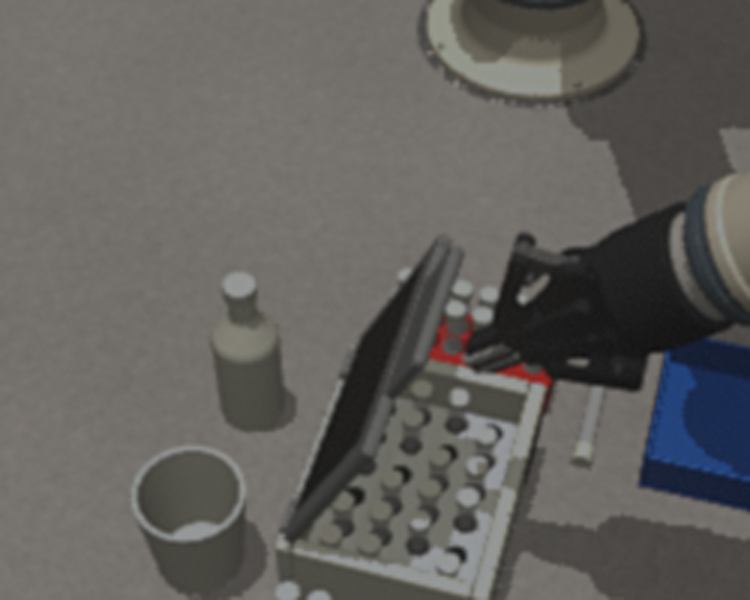

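Request:
{"api": "arm_command", "payload": {
  "slide": [
    [0,0,0],
    [0,0,0],
    [0,0,0],
    [0,0,0],
    [0,0,0]
  ],
  "delta_rot": [
    [0,0,0],
    [0,0,0],
    [0,0,0],
    [0,0,0],
    [0,0,0]
  ],
  "gripper": [0,0,0,0,0]
}}

```text
time_s: 4.95
position: [586.9, 151.8, 212.5]
tcp_rot: [0.025, -0.062, 0.921, -0.384]
ft_force: [-0.7, 1.4, 0.1]
grip_width: 0.3
```

```bash
python3 look.py s7  1.1 1.0 .9
```

```text
5.0 [ 96.5 212.6  -0.8] [0.1 1.  0. ] q [ 0.56  0.31  1.19 -0.76  1.92 -1.31]
1.1 [379. 461.]
1.0 [399. 472.]
0.9 [417. 484.]
```

View pics/s7z.png

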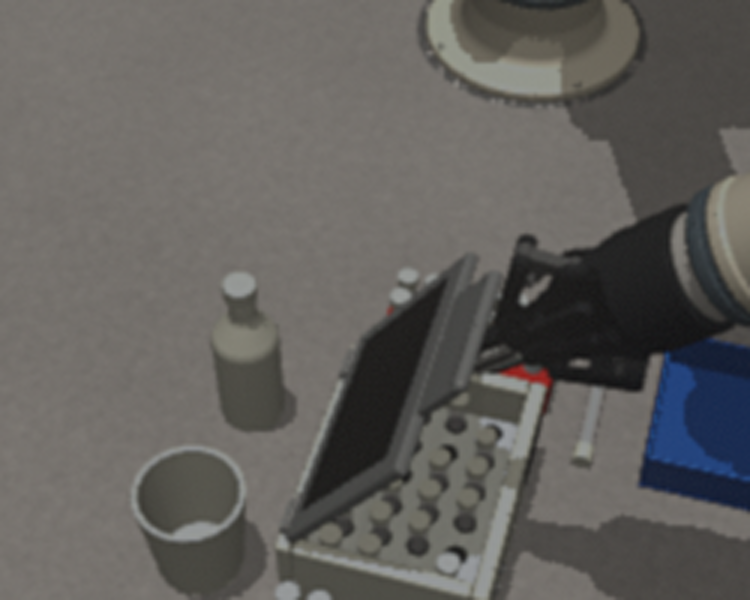

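Request:
{"api": "arm_command", "payload": {
  "slide": [
    [0,0,0],
    [0,0,0],
    [0,0,0],
    [0,0,0],
    [0,0,0]
  ],
  "delta_rot": [
    [0,0,0],
    [0,0,0],
    [0,0,0],
    [0,0,0],
    [0,0,0]
  ],
  "gripper": [0,0,0,0,0]
}}

```text
time_s: 5.5
position: [586.9, 151.8, 212.5]
tcp_rot: [0.025, -0.062, 0.921, -0.383]
ft_force: [-0.6, 0.7, -0.5]
grip_width: 0.1
```

```bash
python3 look.py s8  1.1 1.0 .9 .8
```

```text
5.55 [ 96.5 212.6  -0.8] [ 0.7  1.3 -0.7] q [ 0.56  0.31  1.19 -0.76  1.92 -1.31]
1.1 [379. 461.]
1.0 [399. 472.]
0.9 [417. 484.]
0.8 [433. 496.]
```

View pics/s8z.png

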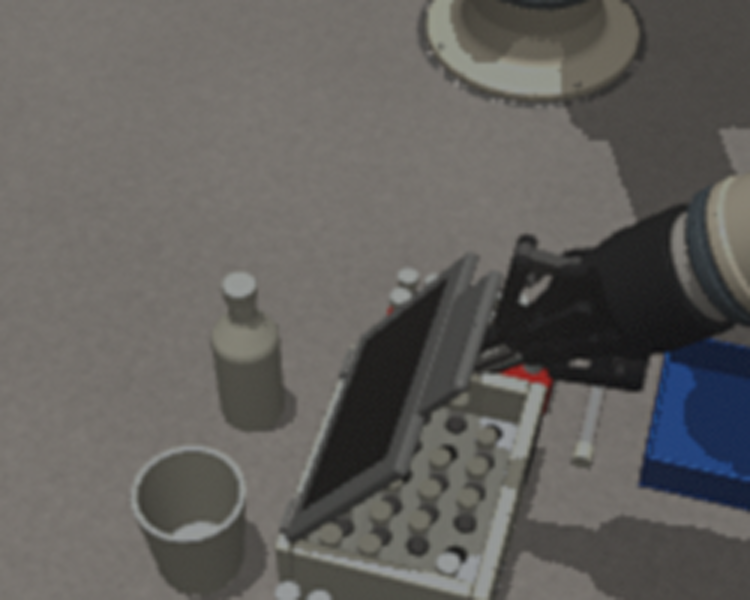

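Caught: the lid rests still at about 1.0 rad on the back of the finger. I'll lower it along the arc.

```bash
cat > rows.py <<'E'
from h import *
import sys
q0,q1=map(float,sys.argv[1:3])
s,p,r=cur(); print(round(s["time_s"],2),fz(p),np.round(s["ft_force"],1),"q",np.round(s["q"],2))
for i in range(1,6):
    q=q0+(q1-q0)*i/5
    P=W(180*np.cos(q)-2.3,92+180*np.sin(q)-29.9,-.8)
    print(round(q,3),r.inv().apply(P-p).round(1)/1000,np.degrees((r.inv()*Rt(45)).as_rotvec()).round(1))
E
python3 rows.py .99 .87; python3 rows.py .87 .73
```

```text
5.55 [ 96.5 212.6  -0.8] [ 0.7  1.3 -0.7] q [ 0.56  0.31  1.19 -0.76  1.92 -1.31]
0.966 [ 0.      0.0042 -0.0008] [-0.2 -0.1  0.1]
0.942 [ 0.      0.0084 -0.0015] [-0.2 -0.1  0.1]
0.918 [-0.      0.0127 -0.0022] [-0.2 -0.1  0.1]
0.894 [-0.      0.017  -0.0027] [-0.2 -0.1  0.1]
0.87 [-0.      0.0213 -0.0032] [-0.2 -0.1  0.1]
5.55 [ 96.5 212.6  -0.8] [ 0.7  1.3 -0.7] q [ 0.56  0.31  1.19 -0.76  1.92 -1.31]
0.842 [-0.      0.0263 -0.0035] [-0.2 -0.1  0.1]
0.814 [-0.      0.0313 -0.0038] [-0.2 -0.1  0.1]
0.786 [-0.      0.0364 -0.0038] [-0.2 -0.1  0.1]
0.758 [-0.      0.0414 -0.0038] [-0.2 -0.1  0.1]
0.73 [-0.      0.0465 -0.0036] [-0.2 -0.1  0.1]
```

Request:
{"api": "arm_command", "payload": {
  "slide": [
    [0,0.003,-0.001],
    [0,0.007,-0.0015],
    [0,0.011,-0.002],
    [0,0.015,-0.0025],
    [0,0.02,-0.003]
  ],
  "delta_rot": [
    [0,0,0],
    [0,0,0],
    [0,0,0],
    [0,0,0],
    [0,0,0]
  ],
  "gripper": [0,0,0,0,0]
}}

```text
time_s: 6.05
position: [584.6, 168.1, 200.2]
tcp_rot: [0.025, -0.062, 0.921, -0.384]
ft_force: [-0.2, 0.9, 0.3]
grip_width: 0.3
```

```bash
python3 look.py s9  .9 .85 .8;python3 rows.py .87 .73
```

```text
6.1 [113.6 199.3  -1. ] [ 1.2  1.5 -1. ] q [ 0.59  0.34  1.18 -0.75  1.92 -1.28]
0.9 [417. 484.]
0.85 [425. 490.]
0.8 [433. 496.]
6.1 [113.6 199.3  -1. ] [ 1.2  1.5 -1. ] q [ 0.59  0.34  1.18 -0.75  1.92 -1.28]
0.842 [-0.0002  0.0049 -0.0008] [-0.2 -0.1  0.1]
0.814 [-0.0002  0.0099 -0.001 ] [-0.2 -0.1  0.1]
0.786 [-0.0002  0.0149 -0.0011] [-0.2 -0.1  0.1]
0.758 [-0.0002  0.02   -0.001 ] [-0.2 -0.1  0.1]
0.73 [-0.0002  0.025  -0.0009] [-0.2 -0.1  0.1]
```

View pics/s9z.png

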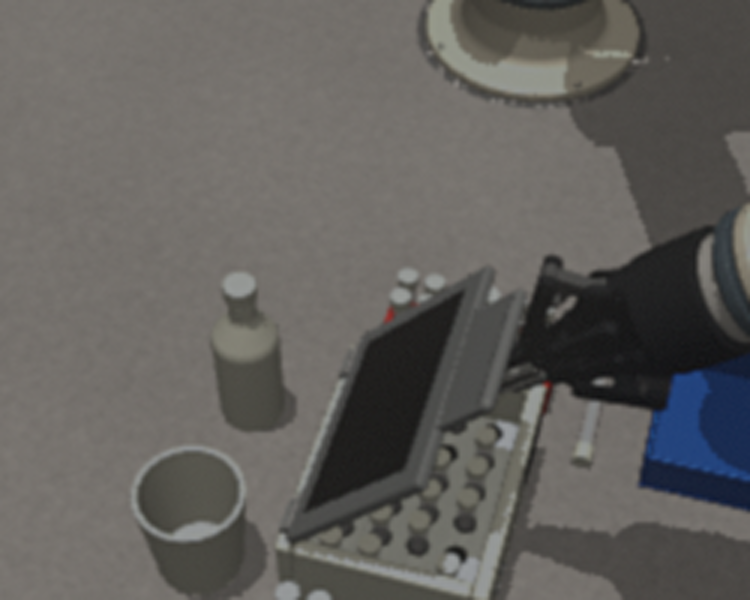

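Following nicely; the lid rests on the finger at about 0.88 rad. Continuing.

Request:
{"api": "arm_command", "payload": {
  "slide": [
    [0,0.004,-0.0008],
    [0,0.008,-0.001],
    [0,0.012,-0.001],
    [0,0.017,-0.001],
    [0,0.022,-0.001]
  ],
  "delta_rot": [
    [0,0,0],
    [0,0,0],
    [0,0,0],
    [0,0,0],
    [0,0,0]
  ],
  "gripper": [0,0,0,0,0]
}}

```text
time_s: 6.6
position: [582.1, 185.0, 184.0]
tcp_rot: [0.025, -0.063, 0.921, -0.384]
ft_force: [-0.2, -0.1, -0.6]
grip_width: -0.1
```

```bash
python3 rows.py .75 .6
```

```text
6.6 [130.1 184.   -1.1] [-0.2 -0.1 -0.6] q [ 0.61  0.37  1.18 -0.74  1.92 -1.25]
0.72 [-0.0003  0.0044  0.0002] [-0.2 -0.1  0.1]
0.69 [-0.0003  0.0097  0.0006] [-0.2 -0.1  0.1]
0.66 [-0.0003  0.0151  0.0012] [-0.2 -0.1  0.1]
0.63 [-0.0003  0.0205  0.0019] [-0.2 -0.1  0.1]
0.6 [-0.0003  0.0258  0.0028] [-0.2 -0.1  0.1]
```

Request:
{"api": "arm_command", "payload": {
  "slide": [
    [0,0.005,0.0],
    [0,0.01,0.0006],
    [0,0.015,0.001],
    [0,0.02,0.002],
    [0,0.024,0.0026]
  ],
  "delta_rot": [
    [0,0,0],
    [0,0,0],
    [0,0,0],
    [0,0,0],
    [0,0,0]
  ],
  "gripper": [0,0,0,0,0]
}}

```text
time_s: 7.1
position: [580.0, 200.2, 164.7]
tcp_rot: [0.025, -0.063, 0.921, -0.384]
ft_force: [-0.0, 0.1, -0.8]
grip_width: -0.4
```

```bash
python3 look.py s10 .7 .6 .5; python3 rows.py .61 .47
```

```text
7.15 [145.7 164.   -1.3] [ 0.6  2.9 -0.7] q [ 0.63  0.4   1.18 -0.72  1.92 -1.21]
0.7 [447. 509.]
0.6 [460. 522.]
0.5 [470. 535.]
7.15 [145.7 164.   -1.3] [ 0.6  2.9 -0.7] q [ 0.63  0.4   1.18 -0.72  1.92 -1.21]
0.582 [-0.0005  0.0037  0.0004] [-0.2 -0.1  0.2]
0.554 [-0.0005  0.0087  0.0015] [-0.2 -0.1  0.2]
0.526 [-0.0005  0.0136  0.0027] [-0.2 -0.1  0.2]
0.498 [-0.0006  0.0184  0.004 ] [-0.2 -0.1  0.2]
0.47 [-0.0006  0.0232  0.0055] [-0.2 -0.1  0.2]
```

View pics/s10z.png

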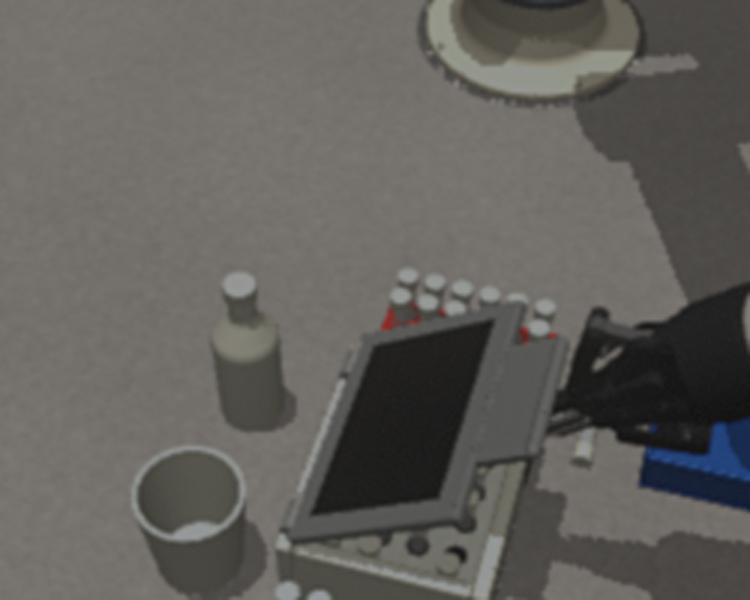

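Request:
{"api": "arm_command", "payload": {
  "slide": [
    [0,0.004,0.0004],
    [0,0.009,0.0015],
    [0,0.013,0.0027],
    [0,0.018,0.004],
    [0,0.022,0.005]
  ],
  "delta_rot": [
    [0,0,0],
    [0,0,0],
    [0,0,0],
    [0,0,0],
    [0,0,0]
  ],
  "gripper": [0,0,0,0,0]
}}

```text
time_s: 7.65
position: [578.0, 212.4, 144.3]
tcp_rot: [0.024, -0.063, 0.921, -0.384]
ft_force: [0.2, -0.2, -1.4]
grip_width: -0.2
```

```bash
python3 rows.py .48 .35
```

```text
7.65 [157.8 144.3  -1.5] [ 0.2 -0.2 -1.4] q [ 0.64  0.42  1.18 -0.71  1.9  -1.18]
0.454 [-0.0007  0.0035  0.0011] [-0.2 -0.1  0.2]
0.428 [-0.0007  0.0079  0.0027] [-0.2 -0.1  0.2]
0.402 [-0.0007  0.0122  0.0044] [-0.2 -0.1  0.2]
0.376 [-0.0007  0.0166  0.0061] [-0.2 -0.1  0.2]
0.35 [-0.0008  0.0208  0.008 ] [-0.2 -0.1  0.2]
```

Request:
{"api": "arm_command", "payload": {
  "slide": [
    [0,0.004,0.0012],
    [0,0.008,0.0027],
    [0,0.012,0.0044],
    [0,0.016,0.006],
    [0,0.02,0.0077]
  ],
  "delta_rot": [
    [0,0,0],
    [0,0,0],
    [0,0,0],
    [0,0,0],
    [0,0,0]
  ],
  "gripper": [0,0,0,0,0]
}}

```text
time_s: 8.15
position: [576.7, 221.1, 124.4]
tcp_rot: [0.024, -0.063, 0.921, -0.384]
ft_force: [0.4, 0.2, -0.8]
grip_width: 0.3
```

```bash
python3 look.py s11 .4 .3 .5; python3 rows.py .36 .25
```

```text
8.2 [166.8 123.4  -1.7] [ 0.6  1.8 -1.1] q [ 0.65  0.45  1.18 -0.7   1.89 -1.15]
0.4 [479. 548.]
0.3 [485. 561.]
0.5 [470. 535.]
8.2 [166.8 123.4  -1.7] [ 0.6  1.8 -1.1] q [ 0.65  0.45  1.18 -0.7   1.89 -1.15]
0.338 [-0.0009  0.0017  0.0006] [-0.2 -0.1  0.3]
0.316 [-0.001   0.0052  0.0024] [-0.2 -0.1  0.3]
0.294 [-0.001   0.0087  0.0042] [-0.2 -0.1  0.3]
0.272 [-0.001   0.0122  0.0061] [-0.2 -0.1  0.3]
0.25 [-0.001   0.0157  0.0081] [-0.2 -0.1  0.3]
```

View pics/s11z.png

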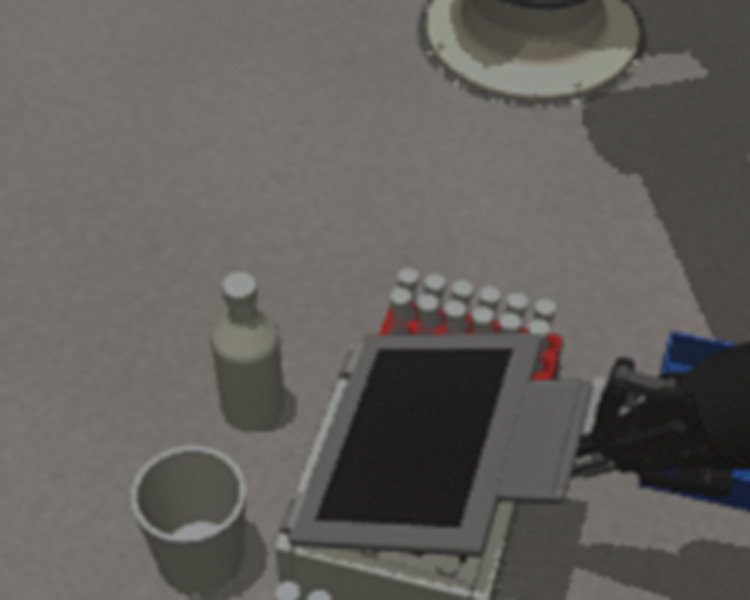

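Run:
```python
from h import *
t=load("top");t0=cv2.imread("pics/top0.png")[:,:,::-1]
zt=lambda u,v:(100+u/2.72-.3,60+v/2.72-.3)
for c in((28,37),(123,33),(128,164),(34,170)): print("box",onplane(t,zt(*c),90).round(0),fz(onplane(t,zt(*c),90)))
for c in((63,433),(188,420),(204,583),(80,597)): print("tray",fz(onplane(t,zt(*c),40)))
for c in((245,420),(256,520)): print("tube",fz(onplane(t,zt(*c),10)))
```

```text
box [767. 372.  90.] [290.2  90.  207.1]
box [771. 302.  90.] [220.5  90.  201.9]
box [674. 295.  90.] [227.1  90.  104.3]
box [668. 364.  90.] [295.7  90.  108. ]
tray [309.1  40.  -84.2]
tray [213.4  40.  -85.8]
tray [ 214.6   40.  -209.8]
tray [ 308.8   40.  -208.9]
tube [174.7  10.  -90.5]
tube [ 174.8   10.  -169.4]
```

Clear corridor of ±84 mm laterally, so nothing is in the gripper's way. Continuing, slower.

Request:
{"api": "arm_command", "payload": {
  "slide": [
    [0,0.003,0.0012],
    [0,0.006,0.0027],
    [0,0.009,0.0043],
    [0,0.012,0.006],
    [0,0.0155,0.008]
  ],
  "delta_rot": [
    [0,0,0],
    [0,0,0],
    [0,0,0],
    [0,0,0],
    [0,0,0]
  ],
  "gripper": [0,0,0,0,0]
}}

```text
time_s: 8.7
position: [575.7, 226.5, 106.6]
tcp_rot: [0.024, -0.064, 0.921, -0.384]
ft_force: [0.2, -0.4, -1.0]
grip_width: -0.1
```

```bash
python3 rows.py .25 .16
```

```text
8.7 [172.1 106.6  -1.8] [ 0.2 -0.4 -1. ] q [ 0.66  0.47  1.19 -0.7   1.87 -1.13]
0.232 [-0.001   0.0028  0.0016] [-0.2 -0.1  0.3]
0.214 [-0.0011  0.0055  0.0033] [-0.2 -0.1  0.3]
0.196 [-0.0011  0.0083  0.0051] [-0.2 -0.1  0.3]
0.178 [-0.0011  0.0109  0.0069] [-0.2 -0.1  0.3]
0.16 [-0.0011  0.0136  0.0088] [-0.2 -0.1  0.3]
```

Request:
{"api": "arm_command", "payload": {
  "slide": [
    [0,0.003,0.0016],
    [0,0.0055,0.0033],
    [0,0.008,0.005],
    [0,0.011,0.007],
    [0,0.0136,0.0088]
  ],
  "delta_rot": [
    [0,0,0],
    [0,0,0],
    [0,0,0],
    [0,0,0],
    [0,0,0]
  ],
  "gripper": [0,0,0,0,0]
}}

```text
time_s: 9.2
position: [575.2, 229.8, 90.4]
tcp_rot: [0.024, -0.064, 0.921, -0.384]
ft_force: [0.2, -0.5, -0.9]
grip_width: 0.2
```

```bash
python3 look.py s12 .2 .1 0; python3 rows.py .16 .08
```

```text
9.25 [175.5  89.8  -2. ] [ 1.3  1.1 -1.7] q [ 0.67  0.48  1.2  -0.69  1.86 -1.11]
0.2 [488. 573.]
0.1 [490. 584.]
0.0 [489. 595.]
9.25 [175.5  89.8  -2. ] [ 1.3  1.1 -1.7] q [ 0.67  0.48  1.2  -0.69  1.86 -1.11]
0.144 [-0.0012  0.0015  0.0011] [-0.2 -0.2  0.3]
0.128 [-0.0012  0.0038  0.0028] [-0.2 -0.2  0.3]
0.112 [-0.0013  0.0061  0.0046] [-0.2 -0.2  0.3]
0.096 [-0.0013  0.0084  0.0064] [-0.2 -0.2  0.3]
0.08 [-0.0013  0.0106  0.0082] [-0.2 -0.2  0.3]
```

View pics/s12z.png

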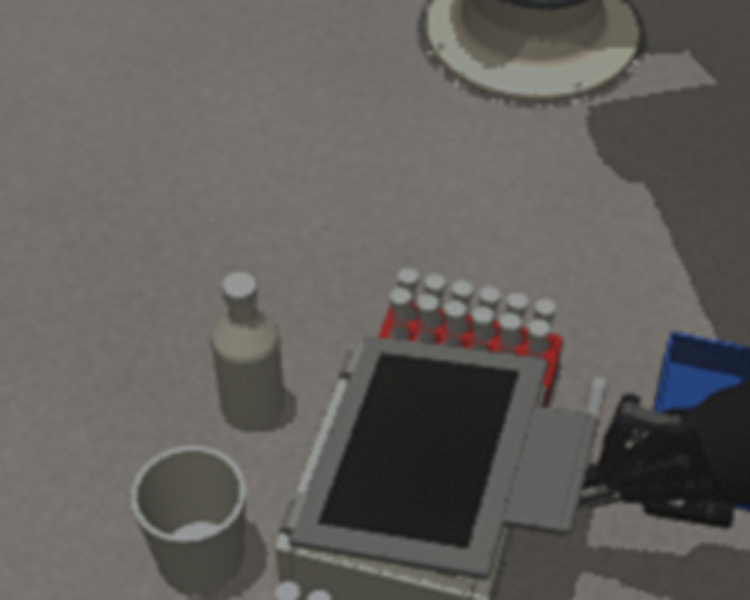

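Request:
{"api": "arm_command", "payload": {
  "slide": [
    [0,0.002,0.0015],
    [0,0.004,0.003],
    [0,0.006,0.0046],
    [0,0.008,0.0062],
    [0,0.01,0.0078]
  ],
  "delta_rot": [
    [0,0,0],
    [0,0,0],
    [0,0,0],
    [0,0,0],
    [0,0,0]
  ],
  "gripper": [0,0,0,0,0]
}}

```text
time_s: 9.75
position: [574.8, 231.3, 77.0]
tcp_rot: [0.023, -0.064, 0.921, -0.384]
ft_force: [0.6, 0.9, -1.5]
grip_width: -0.1
```

```bash
python3 rows.py .08 .02
```

```text
9.75 [177.   77.   -2.1] [ 0.6  0.9 -1.5] q [ 0.67  0.49  1.21 -0.69  1.84 -1.09]
0.068 [-0.0014  0.0021  0.0016] [-0.2 -0.2  0.3]
0.056 [-0.0014  0.0037  0.0031] [-0.2 -0.2  0.3]
0.044 [-0.0014  0.0053  0.0045] [-0.2 -0.2  0.3]
0.032 [-0.0014  0.0069  0.006 ] [-0.2 -0.2  0.3]
0.02 [-0.0014  0.0085  0.0075] [-0.2 -0.2  0.3]
```

Request:
{"api": "arm_command", "payload": {
  "slide": [
    [0,0.0015,0.0012],
    [0,0.003,0.0025],
    [0,0.0045,0.004],
    [0,0.006,0.0053],
    [0,0.0075,0.0067]
  ],
  "delta_rot": [
    [0,0,0],
    [0,0,0],
    [0,0,0],
    [0,0,0],
    [0,0,0]
  ],
  "gripper": [0,0,0,0,0]
}}

```text
time_s: 10.25
position: [574.6, 231.8, 66.8]
tcp_rot: [0.023, -0.064, 0.921, -0.384]
ft_force: [0.3, 0.5, -1.1]
grip_width: 0.3
```

```bash
python3 look.py s13 .1 .05 0; python3 rows.py .03 -.03
```

```text
10.3 [177.5  66.4  -2.3] [ 0.8  0.5 -1.3] q [ 0.67  0.5   1.21 -0.68  1.83 -1.08]
0.1 [490. 584.]
0.05 [490. 590.]
0.0 [489. 595.]
10.3 [177.5  66.4  -2.3] [ 0.8  0.5 -1.3] q [ 0.67  0.5   1.21 -0.68  1.83 -1.08]
0.018 [-0.0015  0.0008  0.0006] [-0.2 -0.2  0.3]
0.006 [-0.0015  0.0024  0.0021] [-0.2 -0.2  0.3]
-0.006 [-0.0015  0.0039  0.0036] [-0.2 -0.2  0.3]
-0.018 [-0.0015  0.0054  0.0052] [-0.2 -0.2  0.3]
-0.03 [-0.0015  0.0069  0.0067] [-0.2 -0.2  0.3]
```

View pics/s13z.png

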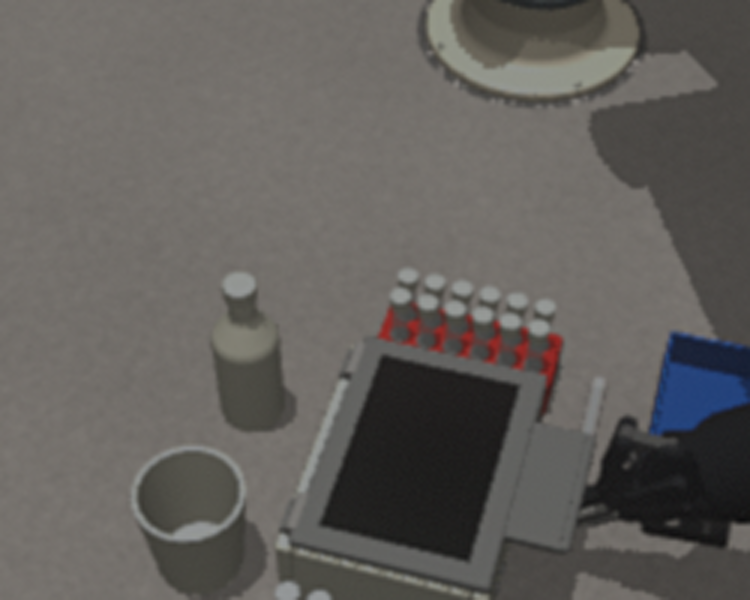

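Request:
{"api": "arm_command", "payload": {
  "slide": [
    [0,0.001,0.001],
    [0,0.002,0.002],
    [0,0.003,0.003],
    [0,0.004,0.004],
    [0,0.005,0.005]
  ],
  "delta_rot": [
    [0,0,0],
    [0,0,0],
    [0,0,0],
    [0,0,0],
    [0,0,0]
  ],
  "gripper": [0,0,0,0,0]
}}

```text
time_s: 10.8
position: [574.6, 231.8, 59.3]
tcp_rot: [0.023, -0.064, 0.921, -0.384]
ft_force: [1.0, -0.1, 0.7]
grip_width: 0.3
```

Request:
{"api": "arm_command", "payload": {
  "slide": [
    [0,0.001,0.001],
    [0,0.002,0.002],
    [0,0.003,0.003],
    [0,0.004,0.004],
    [0,0.005,0.005]
  ],
  "delta_rot": [
    [0,0,0],
    [0,0,0],
    [0,0,0],
    [0,0,0],
    [0,0,0]
  ],
  "gripper": [0,0,0,0,0]
}}

```text
time_s: 11.3
position: [574.5, 231.7, 52.1]
tcp_rot: [0.023, -0.064, 0.921, -0.384]
ft_force: [0.6, -0.9, 0.2]
grip_width: 0.3
```

```bash
python3 look.py s14 .1 .05 0
```

```text
11.35 [177.4  51.8  -2.4] [-0.7 -0.5 -0.9] q [ 0.67  0.52  1.22 -0.68  1.81 -1.07]
0.1 [490. 584.]
0.05 [490. 590.]
0.0 [489. 595.]
```

View pics/s14z.png

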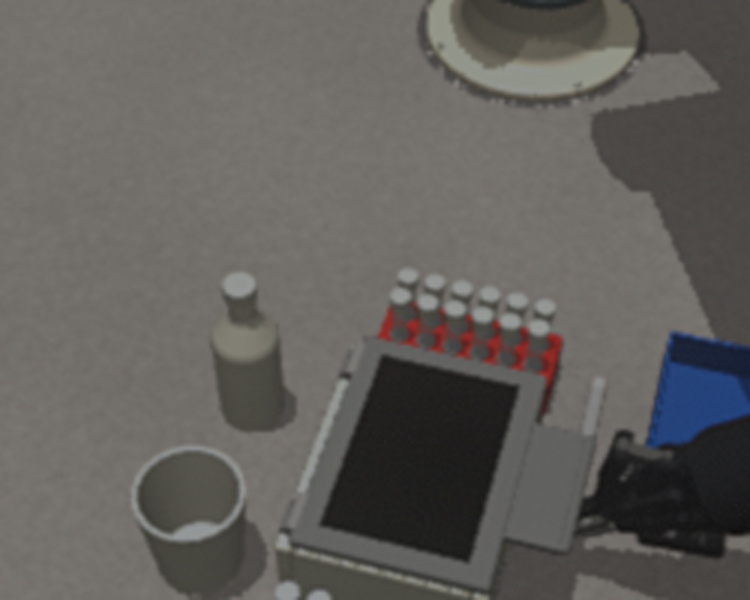

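Request:
{"api": "arm_command", "payload": {
  "slide": [
    [0,0.008,-0.007],
    [0,0.018,-0.017],
    [0,0.03,-0.029],
    [0,0.042,-0.041],
    [0,0.05,-0.05]
  ],
  "delta_rot": [
    [0,0,0],
    [0,0,0],
    [0,0,0],
    [0,0,0],
    [0,0,0]
  ],
  "gripper": [0,0,0,0,0]
}}

```text
time_s: 11.85
position: [564.3, 303.9, 51.3]
tcp_rot: [0.023, -0.065, 0.921, -0.384]
ft_force: [-0.2, 0.3, -0.1]
grip_width: 0.4
```

```bash
python3 look.py s15 0
python3 - <<'E'
from h import *
to(W(260,250),Rt(45))
a=cv2.imread("pics/s13.png").astype(np.float32).mean(2);b=cv2.imread("pics/s14.png").astype(np.float32).mean(2);c=cv2.imread("pics/s15.png").astype(np.float32).mean(2)
r=np.s_[225:252,215:300]
for x,y in((a,b),(b,c)): print(cv2.phaseCorrelate(x[r].copy(),y[r].copy()))
E
```

```text
11.9 [251.7  51.3  -2.9] [-1.6  0.1  0.8] q [ 0.75  0.63  1.07 -0.65  1.9  -1.03]
0.0 [489. 595.]
t 11.9 fzl [251.7  51.3  -2.9] q [ 0.75  0.63  1.07 -0.65  1.9  -1.03] F [-1.6  0.1  0.8] grip -0.1
slide [-0.002 -0.135 -0.146] rot [-0.2 -0.1  0.4] rows>= 3.9786100198198104 0.055626913590553086
((0.12576993132006464, 0.47596884057298894), 0.9962038075482403)
((-0.006164466848041172, 0.48844954027259035), 1.0014107998506523)
```

View pics/s15z.png

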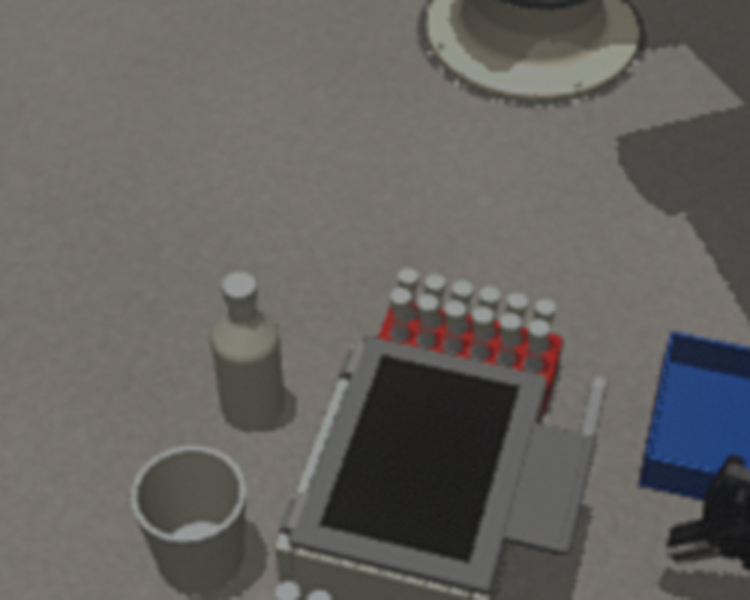

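Request:
{"api": "arm_command", "payload": {
  "slide": [
    [0,-0.02,-0.022],
    [0,-0.045,-0.047],
    [0,-0.07,-0.072],
    [0,-0.095,-0.097],
    [0,-0.12,-0.12]
  ],
  "delta_rot": [
    [0,0,0],
    [0,0,0],
    [0,0,0],
    [0,0,0],
    [0,0,0]
  ],
  "gripper": [0,0,0,0,0]
}}

```text
time_s: 12.4
position: [564.8, 306.1, 222.7]
tcp_rot: [0.024, -0.065, 0.921, -0.383]
ft_force: [0.7, 0.7, 0.5]
grip_width: -0.0
```

Request:
{"api": "arm_command", "payload": {
  "slide": [
    [0,0,0],
    [0,0,0],
    [0,0,0],
    [0,0,0],
    [0,0,0]
  ],
  "delta_rot": [
    [0,0,0],
    [0,0,0],
    [0,0,0],
    [0,0,0],
    [0,0,0]
  ],
  "gripper": [0,0,0,0,0]
}}

```text
time_s: 12.9
position: [564.6, 305.9, 221.0]
tcp_rot: [0.023, -0.066, 0.921, -0.384]
ft_force: [0.3, -1.1, -0.2]
grip_width: -0.1
```

```bash
python3 look.py s16 0
python3 - <<'E'
from h import *
grab("top","pics/t16.png")
I=lambda n:cv2.imread(f"pics/{n}.png").astype(np.float32).mean(2)
r=np.s_[225:252,215:300]
for x,y in(("s13","s13"),("s13","s14"),("s14","s15"),("s14","s16"),("s12","s13")):
    p=I(x)[r].copy();w=cv2.createHanningWindow(p.shape[::-1],cv2.CV_32F); print(x,y,cv2.phaseCorrelate(p,I(y)[r].copy(),w))
c=load("top")["color"][60:280,100:350,::-1]; cv2.imwrite("pics/t16z.png",cv2.resize(c,(680,598),interpolation=cv2.INTER_CUBIC))
E
```

```text
12.95 [252.4 221.4  -2.2] [ 0.9 -0.   0.3] q [ 0.75  0.55  0.87 -0.74  2.11 -1.22]
0.0 [489. 595.]
s13 s13 ((-7.00964619682054e-09, 0.5000000000000053), 1.0000000156100404)
s13 s14 ((0.08839935769524487, 0.6844868570161395), 1.0019986315519231)
s14 s15 ((-0.006350062374821164, 0.5716492616911601), 0.9554808088781411)
s14 s16 ((-0.08894300024407897, 0.48237003942724677), 0.9651623101881993)
s12 s13 ((0.3967578832690464, 4.579751616695111), 0.46267244060343676)
```

View pics/t16z.png

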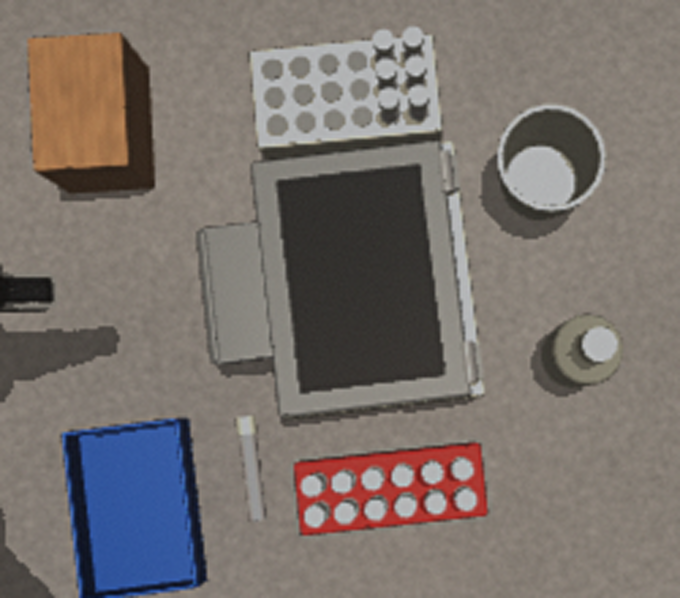

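View pics/s16.png

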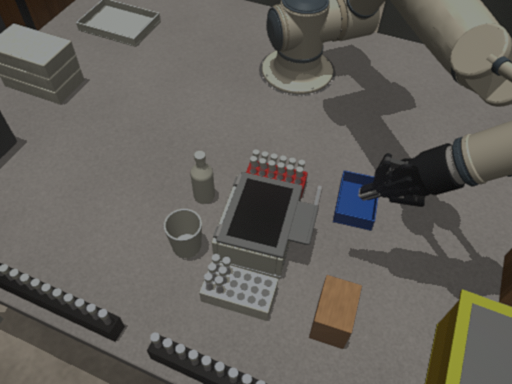

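Run:
```python
from h import *
t=load("top");s=load("scene")
zt=lambda u,v:(100+u/2.72-.3,60+v/2.72-.3); zs=lambda u,v:(120+u/3-.3,60+v/3-.3)
for a,b in(((201,230),(570,547)),((216,362),(601,438))):
    P,e=tri(t,zt(*a),s,zs(*b)); print(P,e,fz(P))
a=cv2.imread("pics/top0.png").astype(int);b=cv2.imread("pics/t16.png").astype(int)
d=np.abs(a-b).max(2)>30
ys,xs=np.nonzero(d[60:280,100:350]); print(len(xs))
for n,(x0,y0,x1,y1) in dict(foam=(190,72,255,112),red=(208,224,282,258),tray=(122,212,178,282),bottle=(303,175,330,203),cup=(283,98,324,142),tube=(186,211,199,253),box=(109,70,158,132)).items(): print(n,d[y0:y1,x0:x1].sum())
```

```text
[623.38826571 241.4305245   98.84097213] 5.406039083301616 [180.5  98.8  47.4]
[527.71158069 230.34645567  95.77961208] 8.78505016966343 [182.3  95.8 -48.9]
7571
foam 0
red 0
tray 0
bottle 0
cup 0
tube 0
box 0
```

Run:
```python
from h import *
print(robot.sign_off()); s=robot.read_state(); print(s["time_s"],s["ft_force"])
```

```text
the job is handed in; nothing more can be done
None
the job is handed in; nothing more can be done
```

The lid is shut, and I handed the job in after about 13 s. Sign-off reports no verdict.

**What I did:** I hooked the shut fingers behind the lip bead, tilted 45°, and pulled the lid forward until it fell by itself at about 1.3 rad. I then moved the fingers over and round to the front and caught the lid on the back of a finger at about 1.0 rad, where two pictures 0.5 s apart showed it still. From there I let it down along its arc at about 0.3 rad/s, slowing to under 0.15 rad/s near the end. Last, I lowered the fingers off the lip, drew them out to the front and raised them clear.

**Last checks:**
- **Lid:** the top of the lip measured 96–99 mm above the bench, against 97 mm expected when shut. It did not move between the last pictures, beyond about 0.1 pixel of noise. The two camera rays missed each other by 5–9 mm at those points, so that height is only rough. I also judged "shut" from the lid no longer moving as the finger went down.
- **Bystanders:** none moved; the top view shows no changed pixels around any of them.
- **Robot:** the wrist force was near zero, and the tip was about 67 mm in front of the lip and 220 mm up.

**One thing to note:** while tipping the lid, the finger pressed down on the bead harder than I meant, with 16 N the highest reading (the limit is 35 N). I only read force between moves, so a short peak could have been higher.

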